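# Load a frame into the drilling nest

## Robot

A 6-joint arm with a two-finger parallel gripper is mounted at the origin on a cart in front of the work surface, level with it; the furniture and walls round the work are solid. World frame = base frame: x ahead of the robot, y to its left, z up, the work surface at z = 0. Lengths are in m, angles in rad, forces in N, time in s.
With the tool pointing down it reaches from about 0.375 to 0.9 m from the base axis. Payload 3.1 kg.
Tool frame: the origin (TCP) lies at the very end of the fingers, on their centre line; the grasp point (between the pads) lies 19 mm behind it (bot.tcp_to_grasp is the distance from the TCP to the grasp point, in m); z points along the fingers, y is the line along which they close (so a half turn about z gives the same grasp; the last joint's range is limited). The gripper opens to 87 mm and grips with 3 to 60 N. Pads are 19 mm wide; open, the fingers measure 117 mm over their backs; the gripper's body (75 mm by 190 mm) begins 51 mm behind the grasp point.
Start: joints at [-1.429, 0.527, 1.433, -0, 1.181, -0.178], TCP at [0.197, -0.593, 0.223] pointing down, gripper open.
Joint ranges: [-3.08, 3.08], [-0.75, 2.2], [0.22, 2.44], [-1.43, 4.57], [0, 2.65], [-2.85, 2.85]. Speed limits (rad/s): [2.79, 2.79, 3.14, 3.14, 3.14, 3.14].

## Interface

Orientations are given as [roll, pitch, yaw] about the fixed x, y, z axes, in that order (R = Rz(yaw) Ry(pitch) Rx(roll)).
In Python, from rig import bot gives the robot as it stands. Calls block until the motion is done:
- bot.move_ptp(position, orientation): joint-space move of the TCP to a pose.
- bot.move_linear(position, feed=0.15, rotation=None, stop_force=None): straight line of the TCP; rotation=None keeps the orientation; feed is the mean speed in m/s. With stop_force (N) it stops when the force on the tool has changed by that much, and returns True; else False.
- bot.move_joints(angles): joint-space move.
- bot.open_gripper() and bot.clamp(newtons=None): open the fingers fully, or close them until they stop; newtons is the grip in N (None keeps the last).
- bot.sleep(seconds).
- bot.solve_ik(position, orientation): joint angles nearest the present ones, or None.
- bot.camera(name): name is "scene" or "side" or "wrist"; returns a dict with "frame" (480x640x3 uint8, red, green, blue), "z_map" (480x640 float32, m along the optical axis (not along the pixel's ray), 0 where there is no reading), "fx", "fy", "cx", "cy" (pixels), "R" (3x3) and "t" (3): a world point X has camera coordinates R X + t. Camera axes: x right, y down, z forward; pixel columns grow to the right and rows downward; lengths in m; the calibration is good to about 2 mm. A picture is of the moment at which its call begins.
A pose or a line that the arm cannot do raises bot.MotionError and nothing moves.
- bot.close_job(): hands the job in; it is judged then, once.
Readings, each from a call of its own:
- bot.current_time_s(): time.
- bot.current_joint_pos(): joint angles.
- bot.current_joint_vel(): joint speeds.
- bot.current_joint_efforts(): joint torques, N m.
- bot.current_position(): TCP position.
- bot.current_ee_rot(): TCP orientation.
- bot.current_ft_force(): force on the tool from outside, world axes, zero at the start.
- bot.current_moment(): the same for the moment, N m.
- bot.current_gripper_width(): opening from 0.0 (shut) to 1.0 (fully open).
- bot.current_gripper_force(): force on a finger pad.
Only numpy, scipy, OpenCV 4.12 (cv2) and the standard library are available. Lean on these libraries where they do the work, as an engineer would, in place of code of your own. Each camera call takes 0.05 s, during which the arm holds its last target. There are 200 camera calls.

## Task

Load the acrylic frame into the drilling nest: with the fingertips, press its leading end down hard against the spring lift pins while sliding it in under the two keeper lips and their hold-down leaf springs, until it is fully home against the end stop, then take the hand away. Only press and push the frame, never lift it out of the channel, and leave the two loose bolts and the nut beside the nest alone.

Things in the scene. Friction and masses are not known exactly. Their poses are not given: they have to be found in the camera images.
- nest: drilling nest: fixed straight channel on a steel base plate 104 x 346 mm, 15 mm thick, with four bolted lugs (out to 73 mm each side). Origin on its underside (table height), on the channel's centre line, at the mouth of the keepers. y axis = sliding direction, z up. Channel floor 15 mm above the origin, 64 mm between walls whose tops are at 30 mm; it starts open at y = -228 mm
- nest_mouth (a point): point on the channel floor, centre line, at the mouth (y = 0 of the nest). From here to 32 mm on, a steel keeper on each wall (38 mm above the table, screw heads to 42) has a lip 7 mm in over the channel. Lip underside 9 mm above the channel floor; a lead-in chamfer starts 11.7 mm above it. 50 mm lie free between the lips
- leaf_left (a joint): hold-down leaf spring behind one lip (a second like it opposite), 13 to 60 mm past the mouth, 50 mm free between the two. Each slopes down towards the stop and bears on the frame's edge with about 2.5 N, lifting 2 mm as the frame passes under. Value in rad: 0 at rest, about 0.06 with the frame beneath
- lift_pin_0 (a joint): one of four brass spring pins that stand 7 mm out of the channel floor, 22 mm either side of the centre line, 32 and 170 mm before the mouth; about 0.5 N each. Value in m: 0 up, 0.007 pushed flush. The frame starts on them, top 14 mm above the floor, where the lips block its leading end; pushed down, its top is 7 mm above the floor. This pin is at 32 mm, x negative
- nest_stop (a point): point on the channel floor (15 mm above the table), centre line, at the face of the two end stop buttons, 95 mm past the mouth; the stop block is 12 mm high above the floor
- frame: loose clear acrylic frame 62 (x) x 200 (y) x 7 mm, about 85 g, in the channel with 1 mm free each side; slides easily there (friction about 0.15). Origin at the centre of its underside, y axis along it towards the stop. Window 27 x 144 mm; side rails 17 mm wide, end bars 28 mm long (leading one y = 72 to 100 mm, solid over the full width)
- frame_lead (a point): middle of the frame's leading end face: end towards the stop, at half thickness (3.5 mm above the underside). A downward press of 12 to 20 N about 15 mm behind this end lets the fingertips drag the frame along under the leaf springs; with a light press they slip on the acrylic (friction about 0.6)
- frame_tail (a point): middle of the frame's trailing end face, at half thickness
- long_bolt: longer loose hexagon bolt standing on its head, 16 x 18 x 46 mm, on the table beyond the nest; to be left alone. Origin at its underside
- short_bolt: shorter loose hexagon bolt standing on its head, 16 x 18 x 36 mm, on the table beyond the nest; to be left alone. Origin at its underside
- hex_nut: loose hexagon nut 19 x 22 x 10 mm on the table beyond the nest; to be left alone. Origin at its underside

How it is judged:
By the outcome, as a careful person would: the job done as asked, in the order asked, and still so for the second after the job is handed in, with the robot touching nothing.
It also fails if it takes over 48 s, if anything falls off the work surface, if the arm or the gripper's body presses on something with over 40 N, if the wrist force passes 120 N, or if a joint passes its speed limit or range.

## Working session

There is one attempt and no reset: what is moved stays moved. The work goes in short steps, each a Python script; the robot and the scene stay as the last script left them, time stands still between calls to the robot, and variables do not carry over. Pictures are saved under pics/ and viewed, at most 10 in all, crops included, and the job is handed in when it is done.

```bash
mkdir -p pics
python3 - <<'E'
from rig import bot
import cv2,numpy as np
for n in ["scene","side"]:
    c=bot.camera(n); cv2.imwrite(f"pics/{n}0.png",c["frame"][:,:,::-1]); np.savez(f"{n}0.npz",**c)
    print(n,c["fx"],c["R"].round(3).tolist(),c["t"])
print(bot.current_time_s(),bot.current_ee_rot())
E
```

```text
scene 586.7815605582077 [[-0.822, -0.57, -0.006], [-0.312, 0.459, -0.832], [0.477, -0.682, -0.555]] [0.51798083 0.20482579 0.71787528]
side 443.6235852553406 [[0.849, -0.528, -0.019], [-0.369, -0.568, -0.736], [0.378, 0.632, -0.677]] [-0.4744049   0.28383255  0.61540564]
0.1 [-3.13967892e+00 -3.31363011e-04  3.20857487e-01]
```

View pics/scene0.png

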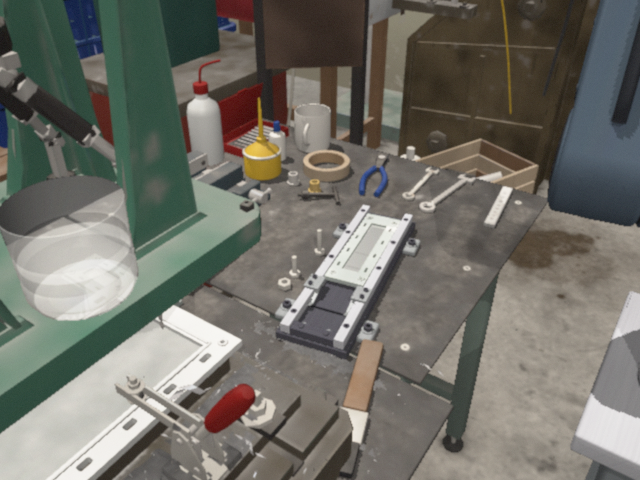

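View pics/side0.png

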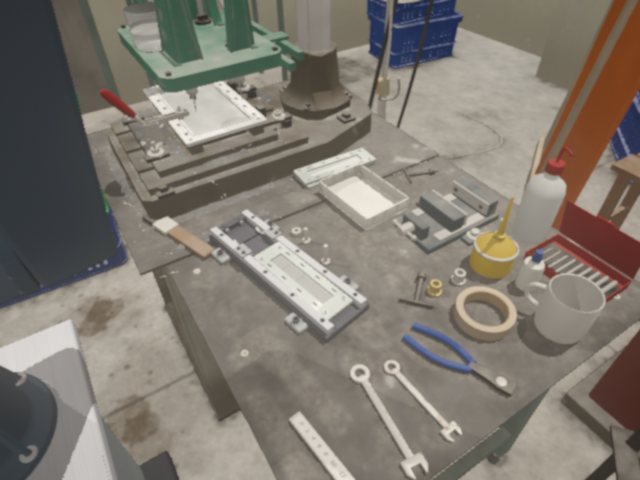

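The scene picture shows the nest running from about (375,210) at the frame's tail to (315,345) at the stop. The side picture shows the same, from (340,315) to (225,230). Next I'll use the depth maps to make a top-down map.

```bash
cat > h.py <<'E'
import numpy as np
def cloud(c):
    z=c["z_map"]; v,u=np.nonzero(z>0); d=z[v,u]
    P=np.c_[(u-c["cx"])/c["fx"]*d,(v-c["cy"])/c["fy"]*d,d]
    return (P-c["t"])@c["R"], c["frame"][v,u]
def proj(c,X):
    q=np.atleast_2d(X)@c["R"].T+c["t"]; return np.c_[c["fx"]*q[:,0]/q[:,2]+c["cx"],c["fy"]*q[:,1]/q[:,2]+c["cy"]]
E
python3 - <<'E'
from h import *; import cv2
out=[]
for n,uv in [("scene",[[375,207],[412,217],[350,347],[283,332]]),("side",[[210,235],[250,212],[365,300],[325,330]])]:
    c=dict(np.load(n+"0.npz")); P,C=cloud(c)
    z=c["z_map"]
    for u,v in uv:
        d=z[v,u]; print(n,u,v,((np.array([(u-c["cx"])/c["fx"]*d,(v-c["cy"])/c["fy"]*d,d])-c["t"])@c["R"]).round(3))
    out.append((P,C))
u0,v0=352,275
c=dict(np.load("scene0.npz"));d=c["z_map"][v0,u0];ctr=(np.array([(u0-c["cx"])/c["fx"]*d,(v0-c["cy"])/c["fy"]*d,d])-c["t"])@c["R"]
x0,y0=ctr[:2]-0.25; print(x0,y0)
ims=[]
for P,C in out:
    im=np.zeros((250,250,3),np.uint8); m=(P[:,2]<.07)&(P[:,2]>-.02)
    i=((P[m,:2]-[x0,y0])/.002).astype(int); ok=((i>=0)&(i<250)).all(1)
    im[249-i[ok,1],i[ok,0]]=C[m][ok][:,::-1]; ims.append(cv2.resize(im,(400,400)))
cv2.imwrite("pics/top.png",np.hstack(ims))
for P,C in out:
    m=(np.abs(P[:,:2]-ctr[:2])<.25).all(1)&(P[:,2]>.024)&(P[:,2]<.036)
    r=cv2.minAreaRect(P[m][:,:2].astype(np.float32)); print(r, np.median(P[m],0))
E
```

```text
scene 375 207 [ 0.592 -0.153 -0.001]
scene 412 217 [ 0.519 -0.161 -0.001]
scene 350 347 [0.432 0.197 0.011]
scene 283 332 [0.521 0.227 0.013]
side 210 235 [0.434 0.211 0.015]
side 250 212 [ 0.541  0.251 -0.   ]
side 365 300 [ 0.59  -0.105  0.029]
side 325 330 [ 0.501 -0.118  0.025]
0.24886813242296923 -0.16648038837976892
((0.5970005393028259, 0.07347013801336288), (0.2671380043029785, 0.3432021737098694), 11.778280258178711) [0.51005371 0.07596489 0.02854525]
((0.5473272800445557, 0.10454211384057999), (0.4548663794994354, 0.40150517225265503), 89.85935974121094) [0.52063886 0.05192694 0.02819619]
```

View pics/top.png

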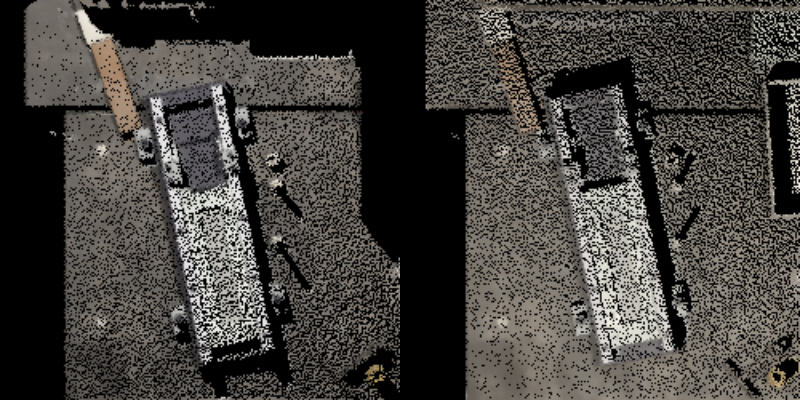

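The top-down map shows the nest tilted about 12° from +y towards -x, with the stop end at +y and the bolts and nut on its +x side. I'll fit its pose and overlay the model to check.

```bash
cat >> h.py <<'E'
def T(p,yaw,L):
    L=np.atleast_2d(L); c,s=np.cos(yaw),np.sin(yaw)
    return np.c_[p[0]+c*L[:,0]-s*L[:,1],p[1]+s*L[:,0]+c*L[:,1],L[:,2]]
def inv(p,yaw,X):
    d=X[:,:2]-p[:2]; c,s=np.cos(yaw),np.sin(yaw); return np.c_[c*d[:,0]+s*d[:,1],-s*d[:,0]+c*d[:,1],X[:,2]]
E
python3 - <<'E'
from h import *; import cv2
Ps=[]; cs=[]
for n in ["scene","side"]:
    c=dict(np.load(n+"0.npz")); P,C=cloud(c); cs.append(c); Ps.append(P)
    p=np.array([.505,.07]);yaw=.205
    for k in range(4):
        L=inv(p,yaw,P); m=(abs(L[:,0])<.058)&(abs(L[:,1])<.19)&(L[:,2]>.023)&(L[:,2]<.05)
        r=cv2.minAreaRect(P[m][:,:2].astype(np.float32)); 
        q=L[m]; ys=np.linspace(-.15,.15,31); mid=[];yy=[]
        for a,b in zip(ys[:-1],ys[1:]):
            s=q[(q[:,1]>a)&(q[:,1]<b)]
            if len(s)>10: mid.append((np.percentile(s[:,0],2)+np.percentile(s[:,0],98))/2); yy.append((a+b)/2)
        k=np.polyfit(yy,mid,1); off=k[1]; lo,hi=np.percentile(q[:,1],[.3,99.7]); 
        p=T(p,yaw,[off,(lo+hi)/2,0])[0,:2]; yaw-=np.arctan(k[0])
    print(n,p,yaw,r,"len",hi-lo,"w",np.percentile(q[:,0],[1,99]), "table z",np.median(P[(abs(L[:,0])>.08)&(abs(L[:,0])<.12)&(abs(L[:,1])<.1)][:,2]))
    globals()[n]=(p,yaw)
    # obstacles
    L=inv(p,yaw,P); m=(abs(L[:,0])<.13)&(L[:,1]>-.2)&(L[:,1]<.3)&(P[:,2]>.05)&(P[:,2]<.4); print("high",m.sum(), L[m].min(0) if m.any() else 0,L[m].max(0) if m.any() else 0)
p=(scene[0]+side[0])/2; yaw=(scene[1]+side[1])/2
o=T(p,yaw,[0,.055,0])[0,:2]   # walls -228..118 centre at -55
print("nest",o,yaw)
np.savez("nest.npz",o=o,yaw=yaw)
ims=[]
for c,(u,v) in zip(cs,[(270,195),(200,200)]):
    S=2.35; im=cv2.resize(c["frame"][v:v+165,u:u+170][:,:,::-1],None,fx=S,fy=S,interpolation=cv2.INTER_CUBIC)
    def ln(a,b,col):
        A,B=[tuple(((proj(c,T(o,yaw,x))[0]-[u,v]+.5)*S).astype(int).tolist()) for x in (a,b)]; cv2.line(im,A,B,col,1)
    for a,b in [((-.052,-.228),(.052,-.228)),((-.052,.118),(.052,.118)),((-.052,-.228),(-.052,.118)),((.052,-.228),(.052,.118))]: ln((*a,.015),(*b,.015),(0,0,255))
    for y in (0,.032): ln((-.045,y,.038),(-.025,y,.038),(0,255,0)); ln((.045,y,.038),(.025,y,.038),(0,255,0))
    for s in (-.032,.032): ln((s,-.228,.03),(s,.118,.03),(255,0,255))
    ln((-.03,.095,.027),(.03,.095,.027),(0,255,255))
    ims.append(im)
cv2.imwrite("pics/ov.png",np.hstack(ims))
E
```

```text
scene [0.51170111 0.05725056] 0.19536629801019806 ((0.5134809613227844, 0.05605503171682358), (0.09650617837905884, 0.3432021737098694), 11.778282165527344) len 0.3367006337357515 w [-0.04540635  0.04611538] table z 2.873420360510175e-05
high 2027 [-0.10178789  0.24670496  0.0581158 ] [0.11256176 0.29999026 0.30024038]
side [0.51266342 0.05223827] 0.196721568457872 ((0.512690544128418, 0.05310261249542236), (0.09658876061439514, 0.3423515856266022), 10.88204288482666) len 0.3383055721763587 w [-0.04541787  0.04616973] table z -0.00043318067358916694
high 3545 [-0.10304989  0.24807775  0.05002198] [0.1298977  0.29998449 0.29964876]
nest [0.50146878 0.10869088] 0.19604393323403502
```

View pics/ov.png

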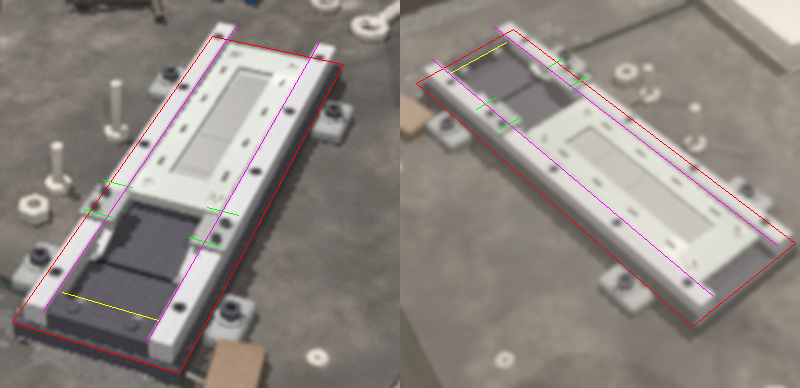

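The overlay fits to within about 3 mm, and the frame's lead sits just short of the mouth. Next I'll close the fingers, move above the leading bar and look with the wrist camera.

Run:
```python
from rig import bot
from h import *; import cv2
N=np.load("nest.npz");o,yaw=N["o"],float(N["yaw"])
bot.clamp(10)
R=[np.pi,0,yaw+np.pi/2]
bot.move_ptp(T(o,yaw,[0,-.03,.16])[0],R)
c=bot.camera("wrist"); np.savez("w0.npz",**c)
print(bot.current_time_s(),bot.current_position(),bot.current_joint_pos(),bot.current_ft_force(),bot.current_gripper_width())
S=1.2; im=cv2.resize(c["frame"][:,:,::-1],None,fx=S,fy=S)
def ln(a,b,col):
    A,B=[tuple(((proj(c,T(o,yaw,x))[0]+.5)*S).astype(int).tolist()) for x in (a,b)]; cv2.line(im,A,B,col,1)
for y in (0,.032): ln((-.045,y,.038),(-.025,y,.038),(0,255,0)); ln((.045,y,.038),(.025,y,.038),(0,255,0))
for s in (-.032,.032): ln((s,-.1,.03),(s,.118,.03),(255,0,255))
ln((-.03,.095,.027),(.03,.095,.027),(0,255,255))
for y in (0,-.01,-.02): ln((-.01,y,.029),(.01,y,.029),(0,0,255))
cv2.imwrite("pics/w0.png",im)
```

```text
4.3 [0.50774364 0.07848051 0.16005749] [-6.43278068e-02  4.69337849e-01  1.77325881e+00 -1.77000403e-04
  8.98572469e-01 -2.58947504e-01] [ 0.39636128  0.41017542 -0.47937929] 0.00526675789173217
```

View pics/w0.png

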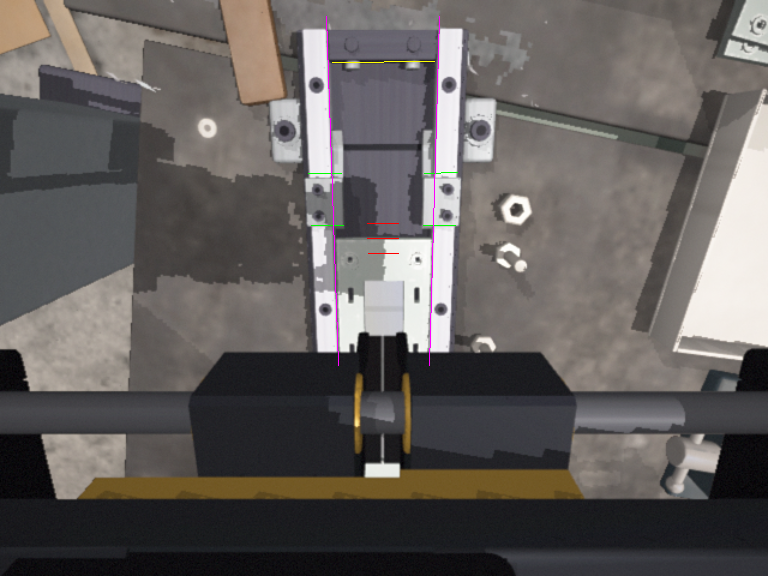

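The wrist picture shows the frame's lead edge at row 238 (nest y about -10 mm) and the keeper mouth at row 226. The stop buttons are at row 68, about 3 mm short of the model. Lateral alignment is good, so I'll press down 15 mm behind the lead.

Run:
```python
from rig import bot
from h import *
N=np.load("nest.npz");o,yaw=N["o"],float(N["yaw"])
P=lambda y,z:T(o,yaw,[0,y,z])[0]
bot.move_linear(P(-.025,.036),feed=.12)
f0=bot.current_ft_force(); print("free",f0)
print(bot.move_linear(P(-.025,.016),feed=.012,stop_force=13))
for i in range(3):
    print(bot.current_position(),bot.current_ft_force()-f0); bot.sleep(.1)
print(bot.current_time_s())
```

```text
free [-0.39440801 -0.01840213 -0.27562657]
True
[0.50632477 0.08411389 0.02240948] [ 0.38674977 -0.26730612  4.4194025 ]
[0.50633668 0.0841053  0.02242977] [-0.55032112  0.37940255  5.39332526]
[0.50632363 0.0841053  0.02242653] [-0.9446316  -0.37085013  4.74602652]
6.8917
```

Run:
```python
from rig import bot
from h import *
N=np.load("nest.npz");o,yaw=N["o"],float(N["yaw"])
P=lambda y,z:T(o,yaw,[0,y,z])[0]
f0=np.array([-.39,-.02,-.28]); z=.0222
for i in range(8):
    bot.move_linear(P(-.025,z),feed=.01); bot.sleep(.05)
    f=np.mean([bot.current_ft_force()-f0 for _ in range(3)],0); print(z,bot.current_position()[2],f.round(1))
    if f[2]>15: break
    z-=.0002
np.save("z.npy",z); print(bot.current_time_s())
```

```text
0.0222 0.022420714241652758 [ 0.2 -0.2  6.1]
0.022000000000000002 0.022424833011840513 [-0.6 -0.2  7. ]
0.021800000000000003 0.022376994955946194 [-0.4  0.1  9.3]
0.021600000000000005 0.022390531646406624 [-1.1  0.1 10.2]
0.021400000000000006 0.02237248907279682 [-1.   0.6 10.6]
0.021200000000000007 0.022372175163515196 [-1.9 -0.  13.8]
0.021000000000000008 0.022355565316432523 [-2.   0.2 15.6]
8.9917
```

Down at 15.6 N, with a stiffness of about 8 N/mm. Next I'll slide in steps and regulate the press.

Run:
```python
from rig import bot
from h import *
N=np.load("nest.npz");o,yaw=N["o"],float(N["yaw"])
P=lambda y,z:T(o,yaw,[0,y,z])[0]
f0=np.array([-.39,-.02,-.28]); z=float(np.load("z.npy")); d=np.array([-np.sin(yaw),np.cos(yaw)])
y=-.025
while y<.074:
    y+=.006; bot.move_linear(P(y,z),feed=.03)
    f=np.mean([bot.current_ft_force()-f0 for _ in range(3)],0)
    loc=inv(o,yaw,bot.current_position()[None])[0]
    print(round(y,3),loc.round(4),"z%.4f"%z,"Fz %.1f Fs %.1f Fx %.1f"%(f[2],f[:2]@d,f[:2]@[d[1],-d[0]]))
    if f[2]>30 or f[:2]@d<-11: break
    z-=np.clip((16.5-f[2])/8000,-.0005,.0005)
c=bot.camera("wrist"); import cv2; cv2.imwrite("pics/w1.png",c["frame"][:,:,::-1]); np.savez("w1.npz",**c)
np.save("z.npy",z);print(bot.current_time_s())
```

```text
-0.019 [ 0.0005 -0.0195  0.0224] z0.0210 Fz 15.1 Fs -2.9 Fx -1.5
-0.013 [ 0.0005 -0.0138  0.0223] z0.0208 Fz 15.8 Fs -2.8 Fx -2.0
-0.007 [ 0.0004 -0.0078  0.0223] z0.0207 Fz 17.0 Fs -2.3 Fx -2.7
-0.001 [ 0.0005 -0.0017  0.0224] z0.0208 Fz 15.8 Fs -2.6 Fx -2.3
0.005 [0.0005 0.0042 0.0224] z0.0207 Fz 18.6 Fs -3.2 Fx -1.3
0.011 [0.0004 0.0104 0.0224] z0.0210 Fz 15.4 Fs -1.4 Fx -1.7
0.017 [0.0004 0.0164 0.0224] z0.0208 Fz 15.8 Fs -2.2 Fx -2.6
0.023 [0.0004 0.0223 0.0223] z0.0208 Fz 16.4 Fs -3.2 Fx -3.0
0.029 [0.0004 0.0277 0.0223] z0.0207 Fz 17.0 Fs -5.3 Fx -3.0
0.035 [0.0004 0.0337 0.0223] z0.0208 Fz 16.2 Fs -5.2 Fx -2.6
0.041 [0.0004 0.0396 0.0223] z0.0208 Fz 16.4 Fs -5.9 Fx -3.1
0.047 [0.0004 0.0456 0.0223] z0.0207 Fz 16.3 Fs -6.0 Fx -3.3
0.053 [0.0004 0.0516 0.0224] z0.0207 Fz 17.6 Fs -6.9 Fx -1.5
0.059 [0.0004 0.0577 0.0224] z0.0209 Fz 16.1 Fs -5.6 Fx -2.4
0.065 [0.0004 0.0637 0.0223] z0.0208 Fz 16.2 Fs -6.3 Fx -2.5
0.071 [0.0004 0.0697 0.0223] z0.0208 Fz 15.8 Fs -5.0 Fx -3.1
0.077 [0.0004 0.0756 0.0223] z0.0207 Fz 17.6 Fs -7.4 Fx -1.7
14.9917
```

View pics/w1.png

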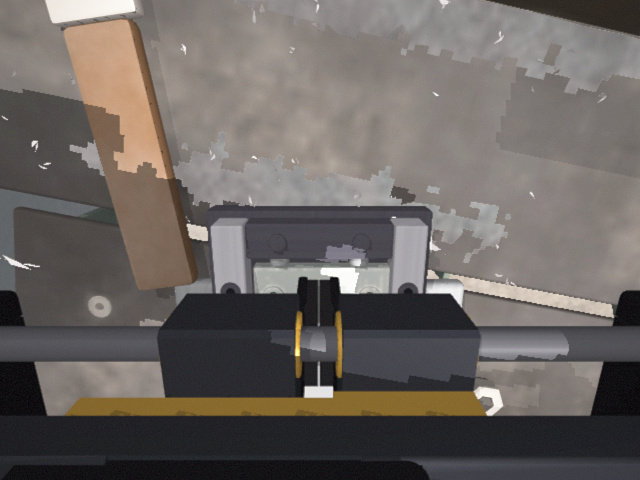

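The frame's lead edge (row 263) is almost at the stop buttons (row about 262). I'll keep pushing until the force shows it is home.

Run:
```python
from rig import bot
from h import *
N=np.load("nest.npz");o,yaw=N["o"],float(N["yaw"])
P=lambda y,z:T(o,yaw,[0,y,z])[0]
f0=np.array([-.39,-.02,-.28]); z=float(np.load("z.npy")); d=np.array([-np.sin(yaw),np.cos(yaw)])
y=.077
for i in range(8):
    y+=.001; bot.move_linear(P(y,z),feed=.02); bot.sleep(.05)
    f=np.mean([bot.current_ft_force()-f0 for _ in range(3)],0)
    loc=inv(o,yaw,bot.current_position()[None])[0]
    print(round(y,4),loc.round(4),"Fz %.1f Fs %.1f"%(f[2],f[:2]@d))
    if loc[1]>.0835: break
    z-=np.clip((17-f[2])/8000,-.0005,.0005)
np.save("z.npy",z);print(bot.current_time_s())
```

```text
0.078 [0.0004 0.0766 0.0224] Fz 16.4 Fs -6.5
0.079 [0.0004 0.0774 0.0224] Fz 15.4 Fs -6.9
0.08 [0.0004 0.0777 0.0223] Fz 17.8 Fs -10.9
0.081 [0.0007 0.0787 0.0223] Fz 18.5 Fs -9.8
0.082 [0.001  0.08   0.0223] Fz 15.4 Fs -7.8
0.083 [0.0012 0.0805 0.0223] Fz 16.5 Fs -11.1
0.084 [0.0015 0.0816 0.0224] Fz 16.6 Fs -10.0
0.085 [0.0017 0.0825 0.0223] Fz 17.0 Fs -10.5
17.3917
```

Fs saturates at about 10 N (fingertip slip) from y = 77.7 mm, so the frame is home. I'll lift off, back away and check.

Run:
```python
from rig import bot
from h import *; import cv2
N=np.load("nest.npz");o,yaw=N["o"],float(N["yaw"])
P=lambda y,z:T(o,yaw,[0,y,z])[0]
bot.move_linear(P(.083,.07),feed=.06)
bot.move_linear(P(-.01,.16),feed=.15)
bot.sleep(.3)
c=bot.camera("wrist"); im=cv2.resize(c["frame"][0:240,200:460][:,:,::-1],None,fx=2.5,fy=2.5,interpolation=cv2.INTER_CUBIC); cv2.imwrite("pics/w2.png",im)
print(bot.current_time_s(),bot.current_ft_force())
```

```text
19.7333 [-0.51998925  0.0749408  -0.64845818]
```

View pics/w2.png

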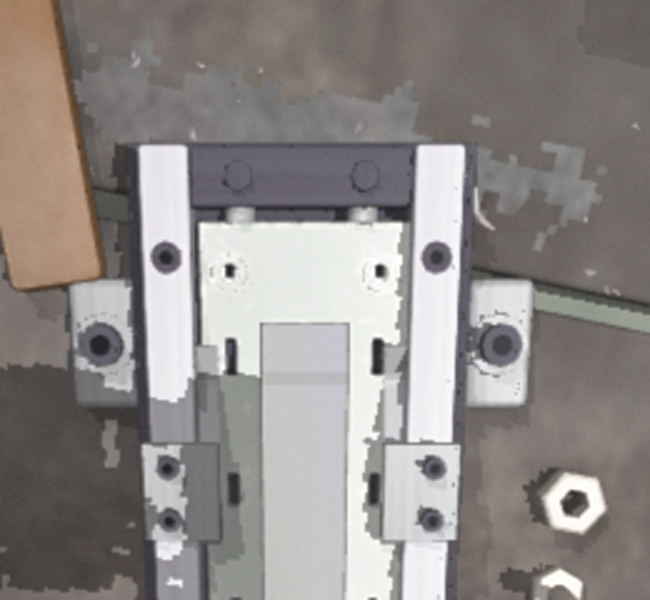

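The frame's lead edge touches both stop buttons (row 222, columns 240 and 362), square and under the lips and leaf springs. The nut and the one bolt in view have not moved.

```bash
python3 -c "
from rig import bot
print(bot.close_job())"
```

```text
the job is handed in; nothing more can be done
None
```

The frame is fully home against both stop buttons, under the lips and leaf springs; the hand is clear, the bolts and nut were not touched, and the job was handed in at about 20 s.

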